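Nest the three red-handled saucepans with their handles fanned

TASK

Put the set of steel saucepans with red handles away as one nest: the medium pan inside the large one where that stands on the cork trivet, and the small pan inside the medium one, each lowered in (not dropped) until it sits flat on the floor of the pan below. Fan the handles like a hand of cards, each about 45 degrees round from the handle just below it and both turned the same way, left or right as you like. The black pan is not part of the set.

Things in the scene. Friction and masses are not known exactly. Their poses are not given: they have to be found in the camera images.
- large_pan: Open flared steel pan, red handle; 190 mm across the rim, 160 mm across the foot, 64 mm high, wall and floor 4 mm, 0.6 kg. Stands loose on a round cork trivet 8 mm thick. Origin: centre of its underside, z up, x along the handle. Handle: level bar 18 mm wide, 14 mm high, 112 to 215 mm from the axis, its centre line 86 mm above the underside.
- medium_pan: Like the large pan: steel, red handle; 150 mm across the rim, 124 mm across the foot, 68 mm high, wall and floor 4 mm, 0.3 kg. Same origin and axes. Handle: level bar 18 mm wide, 14 mm high, 92 to 190 mm from the axis, centre line 90 mm above the underside. Nested, its origin is 4 mm above the large pan's, 14 mm play all round; handle over handle, the bars touch and it cannot sit flat.
- small_pan: Like the large pan: steel, red handle; 110 mm across the rim, 88 mm across the foot, 72 mm high, wall and floor 4 mm, 0.2 kg. Same origin and axes. Handle: level bar 18 mm wide, 14 mm high, 72 to 165 mm from the axis, centre line 94 mm above the underside. Nested, its origin is 4 mm above the medium pan's, 13 mm play all round; handle over handle, the bars touch and it cannot sit flat.
- medium_grip (a point): Point to grip on the medium pan's handle: centre of the red bar, 120 mm from the pan's axis along its x and 90 mm above its underside; same axes as the pan. Pinch the bar's two upright sides (18 mm apart) from above, firmly (about 50 N), as the pan hangs out to one side.
- small_grip (a point): Point to grip on the small pan's handle: centre of the red bar, 120 mm from the pan's axis along its x and 94 mm above its underside; same axes as the pan. Pinch the bar's two upright sides (18 mm apart) from above, firmly (about 50 N).
Not all that is in view belongs to the job. What is shaped like the small_pan but purple is not meant.

How it is judged:
At the end, for the whole second after the job is handed in: Small pan seated in the medium, medium in the large (22 mm sideways, 12 mm in height, 8 deg tilt), all at rest; each handle 20 to 70 deg round from the one below, both the same way; large pan upright and moved under 50 mm (horizontal distance between medium_pan and large_pan below 0.022 m and z of medium_pan in the frame of large_pan below 0.012 m and angle between each of medium_pan, small_pan's own z axis and vertical below 0.14 rad and linear speed of each of medium_pan, small_pan, large_pan below 0.02 m/s and horizontal distance between small_pan and medium_pan below 0.022 m and z of small_pan in the frame of medium_pan below 0.012 m and angle between large_pan's own z axis and vertical below 0.1 rad and distance of large_pan from where it was at the start of the episode below 0.05 m and ((y of medium_grip in the frame of large_pan above 0.02 m and x of medium_grip in the frame of large_pan above 0.02 m and angle between the x axis of medium_pan and the x axis of large_pan, either way round between 0.349 and 1.222 rad and y of small_grip in the frame of medium_pan above 0.02 m and x of small_grip in the frame of medium_pan above 0.02 m and angle between the x axis of small_pan and the x axis of medium_pan, either way round between 0.349 and 1.222 rad) or (y of medium_grip in the frame of large_pan below -0.02 m and x of medium_grip in the frame of large_pan above 0.02 m and angle between the x axis of medium_pan and the x axis of large_pan, either way round between 0.349 and 1.222 rad and y of small_grip in the frame of medium_pan below -0.02 m and x of small_grip in the frame of medium_pan above 0.02 m and angle between the x axis of small_pan and the x axis of medium_pan, either way round between 0.349 and 1.222 rad))); the robot touches nothing.
It fails at once if the medium pan is dropped into the large one (faster than 0.8 m/s as it lands) (horizontal distance between medium_pan and large_pan below 0.03 m and z of medium_pan in the frame of large_pan below 0.05 m and linear speed of medium_pan above 0.8 m/s).
It fails at once if the small pan is dropped into the medium one (faster than 0.8 m/s as it lands) (horizontal distance between small_pan and medium_pan below 0.03 m and z of small_pan in the frame of medium_pan below 0.05 m and linear speed of small_pan above 0.8 m/s).
It also fails if it takes over 67 s, if anything falls off the work surface, if the arm or the gripper's body presses on something with over 40 N, if the wrist force passes 120 N, or if a joint passes its speed limit or range.

ROBOT

A 6-joint arm with a two-finger parallel gripper is mounted at the origin on the work surface. World frame = base frame: x ahead of the robot, y to its left, z up, the work surface at z = 0. Lengths are in m, angles in rad, forces in N, time in s.
With the tool pointing down it reaches from about 0.225 to 0.875 m from the base axis. Payload 3.4 kg.
Tool frame: the origin (TCP) lies on the centre line of the jaws, within the pads' length; the fingertips stand 14 mm ahead of it and the grasp point (between the pads) lies 5 mm behind it; z points along the fingers, y is the line along which they close (so a half turn about z gives the same grasp; the last joint's range is limited). The gripper opens to 85 mm and grips with 20 to 120 N. Pads are 22 mm wide; open, the fingers measure 114 mm over their backs; the gripper's body (76 mm by 85 mm) begins 54 mm behind the grasp point. The pads swing forward as they close: fully open they stand 13 mm farther back than shut.
Start: joints at [1.132, 0.276, 1.505, -0, 1.361, -0.121], TCP at [0.18, 0.546, 0.224] pointing down, gripper open.
Joint ranges: [-2.89, 2.89], [-0.75, 2.08], [0.22, 2.7], [-1.18, 4.32], [0.11, 2.71], [-2.7, 2.7]. Speed limits (rad/s): [2.57, 2.57, 3.14, 3.14, 3.14, 3.14].

INTERFACE

Orientations are given as a unit quaternion [w, x, y, z].
In Python, from rig import manip, eyes gives the robot as it stands.
- The arm moves only by the shell command python3 -m creep 'ROWS' [FORCE]. ROWS is JSON, a list of rows, each a list of 5 numbers: the opening, from 0 (shut) to 1 (fully open), then the shift along the tool's x, y, z normalised to -1 to 1, where 1 is 0.5 m, then the turn about the tool's z normalised to -1 to 1, where 1 is 360 degrees. In form: [[fingers, dx, dy, dz, spin], ...]. A call has 1 to 10 rows; each row is the pose to reach, as a shift and turn from the pose commanded when the call began, along the tool's axes at that moment, turning the shorter way round; what a row does not reach only later rows make up. A row lasts 1/10 s, in which the tool goes at most 50 mm and 8.59 degrees, less where a joint would pass 70% of its speed; a pose out of reach is approached as far as the arm can. A call with a number of a shift or a turn outside -1 to 1 is refused whole. A call with a gripper value outside its range is refused whole. The fingers move at their own pace and stop on an object; FORCE is the grip in N (left out, the last holds). Time passes only in rows, so rows that repeat a pose let the fingers close. It gives the time, the measured TCP pose, the force, the opening and the grip force at its end, in the units of the state.
- manip.get_state(): the state, without advancing time (a new reading comes with each control period).
- eyes.get_image(name): name is "scene" or "top"; returns a dict with "frame" (384x512x3 uint8, red, green, blue), "fx", "fy", "cx", "cy" (pixels), "R" (3x3) and "t" (3): a world point X has camera coordinates R X + t. Camera axes: x right, y down, z forward; pixel columns grow to the right and rows downward; lengths in m; the calibration is good to about 2 mm. A picture is of the moment at which its call begins. There is no depth.
- manip.sign_off(): hands the job in; it is judged then, once.
Trained networks look in the newest picture that a camera, given by its name, has taken for a name from the list of things; names that differ only in an ending like _2 or _b are one class to them, and where a whole thing is asked for, a point or a joint stands for the part that bears it (a point fixed in the world has none). Each returns a list of dicts, best first, with "confidence" (0 to 1); they miss things now and then, are a little off and sometimes report something else, mostly with a low value. They report only what shows in the picture. A call takes as long as a camera call. They do not tell look-alikes from the thing itself.
- eyes.regions_of(camera, label): "mask" (384x512 bool, what is visible of it) and "bbox" ([left, top, right, bottom] in pixels, round what is visible of it).
- eyes.place_of(camera, label): "centre" ([column, row] in pixels: a listed point, or the origin of a listed thing).
The state is a dict: "clock": time; "qpos": joint angles; "qd": joint speeds; "effort": joint torques, N m; "position": TCP position; "ee_rot": TCP orientation; "contact_force": force on the tool from outside, world axes, zero at the start; "moment": the same for the moment, N m; "width": finger opening in m; "gripper_force": force on a finger pad.
Only numpy, scipy, OpenCV 4.12 (cv2) and the standard library are available. Lean on these libraries where they do the work, as an engineer would, in place of code of your own. Each camera call takes 0.05 s, during which the arm holds its last target. There are 200 camera calls.

## Working session

There is one attempt and no reset: what is moved stays moved. The work goes in short steps, Python scripts to look and compute and a shell command to move; the robot and the scene stay as the last step left them, time stands still between calls to the robot, and variables do not carry over. Pictures are saved under pics/ and viewed, at most 13 in all, crops included, and the job is handed in when it is done.

```bash
ls; mkdir -p pics; python3 - <<'E'
from rig import manip, eyes
import cv2,numpy as np
s=manip.get_state(); print(s['clock'],s['position'],s['ee_rot'],s['width'])
ims=[]
for c in ("scene","top"):
    d=eyes.get_image(c); print(c,d['fx'],d['cx'],d['cy'],np.round(d['R'],3).tolist(),np.round(d['t'],3))
    cv2.imwrite(f"pics/{c}0.png",d['frame'][:,:,::-1])
    for l in ("large_pan","medium_pan","small_pan","medium_grip","small_grip"):
        print(l,[(np.round(p['centre'],1).tolist(),round(p['confidence'],2)) for p in eyes.place_of(c,l)])
E
```

```text
pics
0.0 [0.17943985 0.54572211 0.22304791] [-2.61362861e-04  1.58237121e-01  9.87400727e-01 -8.66313506e-04] 0.08514501700057564
scene 463.4528017395183 250.58306379366215 191.051133616081 [[-0.739, 0.674, -0.012], [0.569, 0.613, -0.548], [-0.362, -0.412, -0.836]] [ 0.296 -0.291  1.68 ]
large_pan [([220.6, 208.8], 0.91)]
medium_pan [([178.3, 119.2], 0.83), ([299.6, 269.0], 0.29)]
small_pan [([315.9, 252.4], 0.73), ([368.5, 322.0], 0.56)]
medium_grip [([147.8, 120.9], 0.91)]
small_grip [([378.7, 269.4], 0.95), ([298.5, 270.8], 0.83)]
top 471.907344995344 253.35802588703882 185.80287984549153 [[0.018, -1.0, 0.016], [-0.983, -0.021, -0.185], [0.185, -0.013, -0.983]] [0.079 0.486 1.554]
large_pan [([265.9, 166.6], 0.84)]
medium_pan [([380.0, 205.4], 0.82)]
small_pan [([107.9, 179.5], 0.77), ([177.4, 196.3], 0.59)]
medium_grip [([164.7, 154.9], 0.75), ([383.5, 166.7], 0.64)]
small_grip [([165.9, 156.6], 0.73), ([121.8, 200.6], 0.7)]
```

View pics/top0.png

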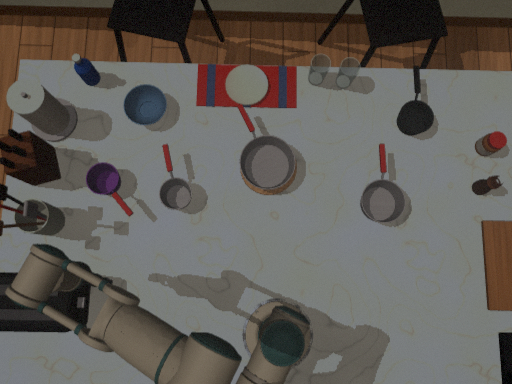

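View pics/scene0.png

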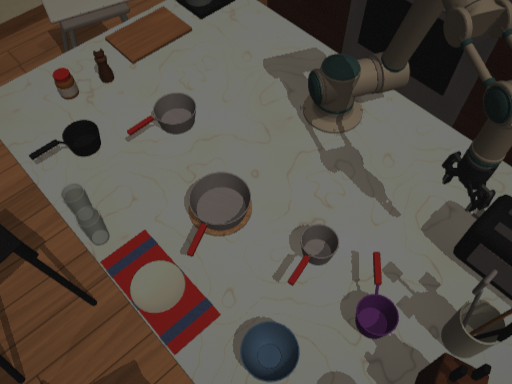

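Small-pan candidates in the top view are the steel pan with a red handle at (176,194), which fits, and the purple one at (103,179), which is the look-alike. The medium pan is steel and red at (382,201). The black pan at (415,118) isn't part of the set. The large pan is at (268,163) on cork. Next I'll measure these and confirm in an enlarged crop.

```bash
cat > h.py <<'E'
from rig import manip, eyes
import cv2,numpy as np
from scipy.optimize import least_squares
RIM=dict(large_pan=(.095,.064,.008,.086,112,215),medium_pan=(.075,.068,0,.090,92,190),small_pan=(.055,.072,0,.094,72,165))
def back(d,uv,z):
    uv=np.atleast_2d(np.asarray(uv,float)); R=np.array(d['R']);t=np.array(d['t'])
    r=np.c_[(uv[:,0]-d['cx'])/d['fx'],(uv[:,1]-d['cy'])/d['fy'],np.ones(len(uv))]@R
    C=-R.T@t; return C+r*((z-C[2])/r[:,2])[:,None]
def red(d):
    h=cv2.cvtColor(d['frame'],cv2.COLOR_RGB2HSV).astype(int)
    return (((h[...,0]<8)|(h[...,0]>172))&(h[...,1]>120)&(h[...,2]>50))
def fit(c,d,name,seed,z0=None):
    """seed pixel near the pan's middle; returns circle and handle line in world"""
    rad,hr,zb,hz,a,b=RIM[name]; zb=zb if z0 is None else z0
    best=None
    for m in eyes.regions_of(c,name):
        M=np.array(m['mask']).astype(np.uint8); ys,xs=np.nonzero(M)
        e=np.hypot(np.median(xs)-seed[0],np.median(ys)-seed[1])
        if best is None or e<best[0]: best=(e,M,m['confidence'])
    e,M,conf=best; rd=red(d)
    st=M&~cv2.dilate(rd.astype(np.uint8),np.ones((5,5)))
    n,lab,stats,_=cv2.connectedComponentsWithStats(st.astype(np.uint8)); k=1+np.argmax(stats[1:,4])
    cn=max(cv2.findContours((lab==k).astype(np.uint8),0,cv2.CHAIN_APPROX_NONE)[0],key=len)[:,0]
    P=back(d,cn,zb+hr)[:,:2]
    o=least_squares(lambda p:np.hypot(*(P-p).T)-rad,P.mean(0),loss='soft_l1',f_scale=.002)
    Dm=cv2.dilate(M,np.ones((9,9)))
    ys,xs=np.nonzero(rd&(Dm>0)); H=back(d,np.c_[xs,ys],zb+hz+.004)[:,:2]
    mu=H.mean(0); w=np.linalg.svd(H-mu)[2][0]; w*=np.sign(w@(mu-o.x)); s=(H-o.x)@w
    ctr=mu-w*(a+b)/2000   # axis implied by the handle alone
    print(c,name,'conf',round(conf,2),'seederr',round(e,1),'rimctr',o.x.round(4),'rms',round(float(np.sqrt(2*o.cost/len(P))),4),
      'handle yaw',round(float(np.degrees(np.arctan2(w[1],w[0]))),1),'handle span',s.min().round(3),s.max().round(3),'ctr from handle',ctr.round(4),'n',len(H))
E
python3 - <<'E'
from h import *
for c,S in (("top",dict(large_pan=(268,163),medium_pan=(382,198),small_pan=(175,190))),("scene",dict(large_pan=(220,202),medium_pan=(174,113),small_pan=(319,245)))):
    d=eyes.get_image(c)
    for n in S: fit(c,d,n,S[n])
    if c=="top": 
        f=d['frame'][:,:,::-1]; cv2.imwrite('pics/crop1.png',cv2.resize(f[130:225,75:275],None,fx=4,fy=4,interpolation=cv2.INTER_CUBIC))
E
```

```text
top large_pan conf 0.64 seederr 4.2 rimctr [0.5633 0.043 ] rms 0.0021 handle yaw 30.0 handle span 0.113 0.233 ctr from handle [0.5719 0.0422] n 159
top medium_pan conf 0.98 seederr 1.4 rimctr [ 0.4399 -0.3442] rms 0.0023 handle yaw 1.9 handle span 0.094 0.187 ctr from handle [ 0.439  -0.3434] n 144
top small_pan conf 0.94 seederr 2.0 rimctr [0.4503 0.3471] rms 0.0022 handle yaw 13.7 handle span 0.071 0.161 ctr from handle [0.448  0.3479] n 126
scene large_pan conf 0.94 seederr 2.0 rimctr [0.5696 0.0472] rms 0.0035 handle yaw 27.6 handle span 0.105 0.21 ctr from handle [0.5665 0.0427] n 236
scene medium_pan conf 0.95 seederr 2.8 rimctr [ 0.4491 -0.3368] rms 0.0061 handle yaw 2.2 handle span 0.085 0.181 ctr from handle [ 0.4432 -0.3448] n 159
scene small_pan conf 0.93 seederr 3.6 rimctr [0.4591 0.3511] rms 0.0034 handle yaw 14.3 handle span 0.064 0.158 ctr from handle [0.4533 0.3463] n 218
```

View pics/crop1.png

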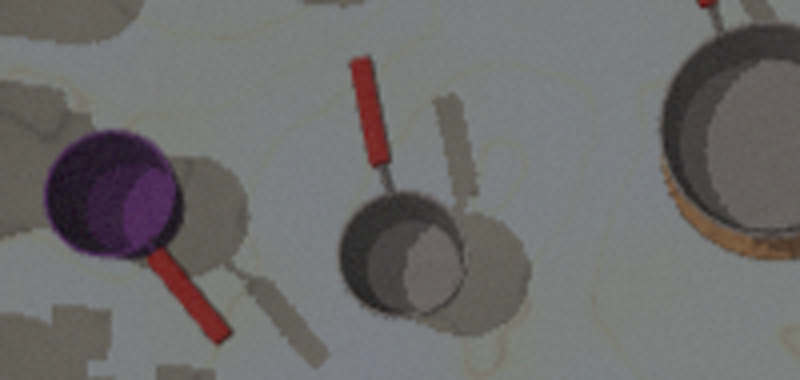

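The crop confirms it: the steel pan with the red handle is at about (400,255) in the crop, and the purple look-alike is at (115,195). Measured poses:

| Pan | Position (m) | Handle angle |
|---|---|---|
| Medium | (0.440, -0.344) | 2° |
| Small | (0.451, 0.347) | 14° |
| Large | (0.567, 0.043) | 28.5° |

I'll fan to the right, so the medium handle goes to about -16.5° and the small one to about -61.5°.

```bash
cat >> h.py <<'E'
from scipy.spatial.transform import Rotation as Ro
def goal(x,y,z,yaw):
    s=manip.get_state(); q=s['ee_rot']; R=Ro.from_quat([q[1],q[2],q[3],q[0]]).as_matrix()
    d=R.T@(np.array([x,y,z])-s['position']); y0=np.degrees(np.arctan2(R[1,0],R[0,0])); t=-((yaw-y0+180)%360-180)
    print('t',s['clock'],'pos',s['position'].round(4),'yaw',y0.round(2),'-> norm shift',(d/.5).round(4),'spin',round(t/360,4),'tilt',round(float(np.degrees(np.arccos(-R[2,2]))),2),'w',round(s['width'],4),'F',np.round(s['contact_force'],1))
E
python3 -c "
from h import *
goal(.37,.103,.2,172); goal(.56,-.34,.2,182)"
```

```text
t 1.0 pos [0.1797 0.5462 0.2239] yaw 161.79 -> norm shift [-0.6386 -0.7231  0.0478] spin -0.0284 tilt 0.01 w 0.085 F [-0.6  0.4 -0.4]
t 1.0 pos [0.1797 0.5462 0.2239] yaw 161.79 -> norm shift [-1.2764 -1.446   0.0478] spin -0.0561 tilt 0.01 w 0.085 F [-0.6  0.4 -0.4]
```

```bash
python3 -m creep '[[1,-0.64,-0.72,0.05,-0.056],[1,-0.64,-0.72,0.05,-0.056],[1,-0.64,-0.72,0.05,-0.056],[1,-0.64,-0.72,0.05,-0.056],[1,-0.64,-0.72,0.05,-0.056],[1,-0.64,-0.72,0.05,-0.056],[1,-0.64,-0.72,0.05,-0.056],[1,-0.64,-0.72,0.05,-0.056],[1,-0.64,-0.72,0.05,-0.056],[1,-0.64,-0.72,0.05,-0.056]]' 50; python3 -c "
from h import *
goal(.56,-.34,.2,182)"
```

```text
clock: 2.0
position: [0.372, 0.1016, 0.1991]
ee_rot: [0.001, -0.016, 1.0, -0.0]
contact_force: [-0.4, 0.7, -0.5]
width: 0.0855
gripper_force: 0.0
t 2.0 pos [0.372  0.1016 0.1991] yaw -178.16 -> norm shift [-3.474e-01 -8.948e-01 -6.000e-04] spin -0.0004 tilt 0.09 w 0.0855 F [-0.4  0.7 -0.5]
```

```bash
python3 -m creep '[[1,-0.347,-0.895,0,0],[1,-0.347,-0.895,0,0],[1,-0.347,-0.895,0,0],[1,-0.347,-0.895,0,0],[1,-0.347,-0.895,0,0],[1,-0.347,-0.895,0,0],[1,-0.347,-0.895,0,0],[1,-0.347,-0.895,0,0],[1,-0.347,-0.895,0,0],[1,-0.347,-0.895,0,0]]'; python3 - <<'E'
from h import *
goal(.56,-.34,.085,182)
d=eyes.get_image("scene"); fit("scene",d,"medium_pan",(174,113)); fit("scene",d,"large_pan",(220,202))
d=eyes.get_image("top"); fit("top",d,"small_pan",(175,190)); fit("top",d,"large_pan",(268,163))
E
```

```text
clock: 3.0
position: [0.5609, -0.3411, 0.1983]
ee_rot: [0.0, -0.016, 1.0, -0.001]
contact_force: [0.2, -1.0, 0.5]
width: 0.0856
gripper_force: 0.0
t 3.0 pos [ 0.5609 -0.3411  0.1983] yaw -178.16 -> norm shift [0.0019 0.0025 0.2267] spin -0.0004 tilt 0.1 w 0.0856 F [ 0.2 -1.   0.5]
scene medium_pan conf 0.85 seederr 2.2 rimctr [ 0.4489 -0.3355] rms 0.0058 handle yaw 2.3 handle span 0.085 0.181 ctr from handle [ 0.4432 -0.3451] n 161
scene large_pan conf 0.69 seederr 3.2 rimctr [0.5688 0.0475] rms 0.0036 handle yaw 27.5 handle span 0.106 0.211 ctr from handle [0.5662 0.043 ] n 235
top small_pan conf 0.55 seederr 3.0 rimctr [0.4505 0.3471] rms 0.0022 handle yaw 13.8 handle span 0.072 0.161 ctr from handle [0.4484 0.3476] n 125
top large_pan conf 0.68 seederr 4.2 rimctr [0.5647 0.0442] rms 0.0026 handle yaw 30.1 handle span 0.111 0.228 ctr from handle [0.5716 0.0419] n 157
```

```bash
python3 -m creep '[[1,0.002,0.002,0.06,0],[1,0.002,0.002,0.12,0],[1,0.002,0.002,0.17,0],[1,0.002,0.002,0.20,0],[1,0.002,0.002,0.227,0],[0.5,0.002,0.002,0.227,0],[0,0.002,0.002,0.227,0],[0,0.002,0.002,0.227,0],[0,0.002,0.002,0.227,0],[0,0.002,0.002,0.227,0]]' 60; python3 -m creep '[[0,0,0,0,0],[0,0,0,0,0],[0,0,0,0,0],[0,0,0,-0.01,0],[0,0,0,-0.02,0],[0,0,0,-0.04,0],[0,0,0,-0.06,0],[0,0,0,-0.09,0],[0,0,0,-0.12,0],[0,0,0,-0.12,0]]' 60
```

```text
clock: 4.3
position: [0.5597, -0.3369, 0.0866]
ee_rot: [0.001, -0.017, 1.0, -0.001]
contact_force: [-0.6, -1.3, 2.7]
width: 0.0149
gripper_force: 58.6
clock: 5.3
position: [0.5601, -0.337, 0.1483]
ee_rot: [0.002, -0.017, 1.0, -0.001]
contact_force: [-0.1, -0.3, -2.2]
width: 0.0149
gripper_force: 58.9
```

```bash
python3 -m creep '[[0,0,0,-0.04,0],[0,0,0,-0.08,0],[0,0,0,-0.12,0],[0,0,0,-0.16,0],[0,0,0,-0.16,0],[0,0,0,-0.16,0]]' 60; python3 - <<'E'
from h import *
a=np.radians(-16.5); goal(.567+.12*np.cos(a),.0435+.12*np.sin(a),.225,163.5)
z=manip.get_state()['position'][2]+.005-.09
d=eyes.get_image("scene"); fit("scene",d,"medium_pan",(175,90),z)
f=d['frame'][:,:,::-1]; cv2.imwrite('pics/crop2.png',cv2.resize(f[30:190,80:270],None,fx=3,fy=3,interpolation=cv2.INTER_CUBIC))
d=eyes.get_image("top"); fit("top",d,"medium_pan",(390,200),z)
E
```

```text
clock: 5.9
position: [0.5586, -0.3358, 0.2247]
ee_rot: [-0.0, -0.017, 1.0, 0.0]
contact_force: [0.1, -0.0, -2.8]
width: 0.0152
gripper_force: 58.9
t 5.9 pos [ 0.5586 -0.3358  0.2247] yaw -178.05 -> norm shift [-2.702e-01  6.817e-01 -2.000e-04] spin 0.0513 tilt 0.03 w 0.0152 F [ 0.1 -0.  -2.8]
scene medium_pan conf 0.79 seederr 7.1 rimctr [ 0.4602 -0.314 ] rms 0.0062 handle yaw -1.8 handle span 0.078 0.172 ctr from handle [ 0.4538 -0.3292] n 144Traceback (most recent call last):
  File "<stdin>", line 6, in <module>
  File "h.py", line 20, in fit
    e,M,conf=best; rd=red(d)
    ^^^^^^^^
TypeError: cannot unpack non-iterable NoneType object
```

View pics/crop2.png

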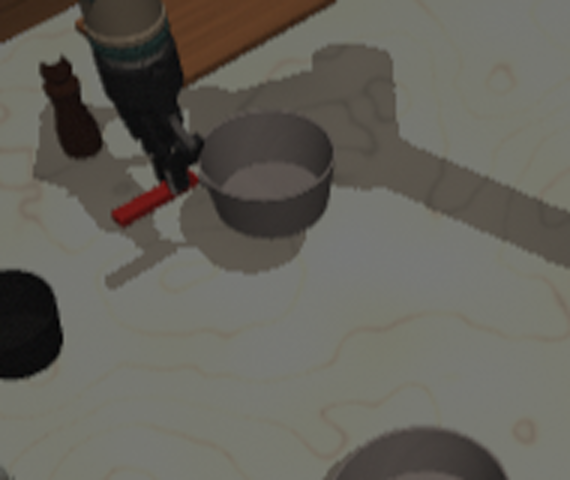

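The crop shows the medium pan hanging from the jaws, gripped at about (180,180), level or drooping only a little. I'll carry it over the large pan.

```bash
python3 -m creep '[[0,-0.007,0.017,0,0.002],[0,-0.02,0.05,0,0.004],[0,-0.035,0.09,0,0.007],[0,-0.05,0.13,0,0.010],[0,-0.067,0.17,0,0.013],[0,-0.083,0.21,0,0.016],[0,-0.10,0.25,0,0.02],[0,-0.117,0.295,0,0.023],[0,-0.135,0.34,0,0.026],[0,-0.152,0.385,0,0.03]]' 60; python3 - <<'E'
from h import *
a=np.radians(-16.5); goal(.567+.12*np.cos(a),.0435+.12*np.sin(a),.225,163.5)
E
```

```text
clock: 7.1
position: [0.6284, -0.1394, 0.2249]
ee_rot: [-0.0, 0.078, 0.997, 0.0]
contact_force: [0.9, -0.8, -1.8]
width: 0.0146
gripper_force: 59.2
t 7.1 pos [ 0.6284 -0.1394  0.2249] yaw 171.09 -> norm shift [-6.000e-02  3.106e-01 -1.000e-04] spin 0.0211 tilt 0.05 w 0.0146 F [ 0.9 -0.8 -1.8]
```

```bash
python3 -m creep '[[0,-0.008,0.04,0,0.003],[0,-0.016,0.08,0,0.006],[0,-0.024,0.12,0,0.009],[0,-0.032,0.16,0,0.012],[0,-0.04,0.20,0,0.015],[0,-0.047,0.24,0,0.018],[0,-0.053,0.275,0,0.02],[0,-0.058,0.30,0,0.021],[0,-0.06,0.311,0,0.021],[0,-0.06,0.311,0,0.021]]' 60; python3 - <<'E'
from h import *
a=np.radians(-16.5); goal(.567+.12*np.cos(a),.0435+.12*np.sin(a),.097,163.5)
f=[]
for c,(u,v) in (("scene",(215,190)),("top",(275,160))):
    d=eyes.get_image(c); f.append(cv2.resize(d['frame'][v-95:v+95,u-65:u+65,::-1],None,fx=3,fy=3,interpolation=cv2.INTER_CUBIC))
cv2.imwrite('pics/c3.png',np.hstack(f))
E
```

```text
clock: 8.1
position: [0.6817, 0.0086, 0.2251]
ee_rot: [-0.0, 0.142, 0.99, -0.0]
contact_force: [0.0, 0.5, -3.1]
width: 0.015
gripper_force: 59.2
t 8.1 pos [0.6817 0.0086 0.2251] yaw 163.66 -> norm shift [-2.000e-04  1.800e-03  2.562e-01] spin 0.0004 tilt 0.03 w 0.015 F [ 0.   0.5 -3.1]
```

View pics/c3.png

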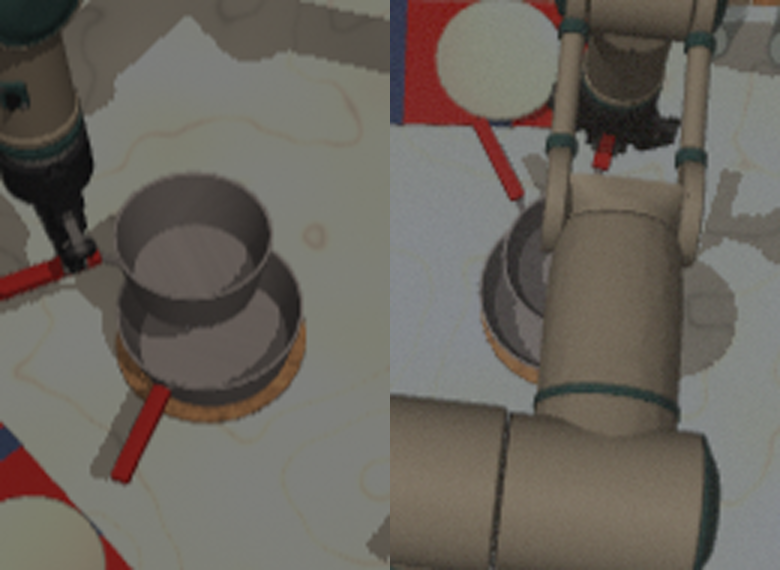

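The medium pan hangs over the large one with slight droop, and the handles are fanned. Lowering now.

```bash
python3 -m creep '[[0,0,0.002,0.02,0],[0,0,0.002,0.04,0],[0,0,0.002,0.06,0],[0,0,0.002,0.08,0],[0,0,0.002,0.1,0],[0,0,0.002,0.12,0],[0,0,0.002,0.135,0],[0,0,0.002,0.15,0],[0,0,0.002,0.16,0],[0,0,0.002,0.17,0]]' 60;  python3 -m creep '[[0,0,0,0.008,0],[0,0,0,0.016,0],[0,0,0,0.024,0],[0,0,0,0.03,0],[0,0,0,0.036,0],[0,0,0,0.042,0],[0,0,0,0.048,0],[0,0,0,0.052,0],[0,0,0,0.056,0],[0,0,0,0.06,0]]' 60
python3 - <<'E'
from h import *
a=np.radians(-16.5); goal(.567+.12*np.cos(a),.0435+.12*np.sin(a),.0986,163.5)
E
```

```text
clock: 9.2
position: [0.6822, 0.0089, 0.1402]
ee_rot: [0.0, 0.143, 0.99, 0.0]
contact_force: [-0.3, -0.2, -2.7]
width: 0.0148
gripper_force: 59.2
clock: 10.2
position: [0.6821, 0.0089, 0.1103]
ee_rot: [0.0, 0.143, 0.99, 0.0]
contact_force: [-0.3, 0.1, -2.3]
width: 0.0146
gripper_force: 59.2
t 10.2 pos [0.6821 0.0089 0.1103] yaw 163.59 -> norm shift [0.0004 0.001  0.0234] spin 0.0003 tilt 0.01 w 0.0146 F [-0.3  0.1 -2.3]
```

```bash
python3 -m creep '[[0,0,0,0.004,0],[0,0,0,0.008,0],[0,0,0,0.012,0],[0,0,0,0.015,0],[0,0,0,0.018,0],[0,0,0,0.02,0],[0,0,0,0.022,0],[0,0,0,0.022,0]]' 60
python3 - <<'E'
from h import *
a=np.radians(-16.5); goal(.567+.12*np.cos(a),.0435+.12*np.sin(a),.0986,163.5)
d=eyes.get_image("scene"); fit("scene",d,"medium_pan",(215,185),.012); fit("scene",d,"large_pan",(220,202))
u,v=215,190; cv2.imwrite('pics/c4.png',cv2.resize(d['frame'][v-80:v+80,u-80:u+80,::-1],None,fx=3,fy=3,interpolation=cv2.INTER_CUBIC))
E
```

```text
clock: 11.0
position: [0.6822, 0.0089, 0.0995]
ee_rot: [0.0, 0.143, 0.99, 0.0]
contact_force: [1.2, -0.2, -0.6]
width: 0.0147
gripper_force: 59.9
t 11.0 pos [0.6822 0.0089 0.0995] yaw 163.59 -> norm shift [0.0006 0.001  0.0018] spin 0.0002 tilt 0.02 w 0.0147 F [ 1.2 -0.2 -0.6]
scene medium_pan conf 0.59 seederr 15.0 rimctr [0.5747 0.0458] rms 0.0036 handle yaw -52.8 handle span 0.007 0.157 ctr from handle [0.6287 0.12  ] n 153
scene large_pan conf 0.73 seederr 11.0 rimctr [0.5721 0.049 ] rms 0.0053 handle yaw 39.0 handle span 0.038 0.203 ctr from handle [0.5824 0.0122] n 243
```

View pics/c4.png

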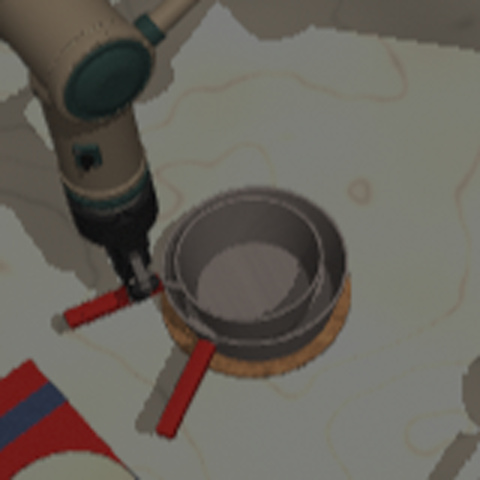

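The medium pan is inside the large one and just touching its floor. I'll press a couple of mm further to level it, then open a little and lift.

```bash
python3 -m creep '[[0,0,0,0.003,0],[0,0,0,0.006,0],[0,0,0,0.006,0],[0,0,0,0.006,0]]' 60;  python3 -m creep '[[0.2,0,0,0,0],[0.3,0,0,0,0],[0.4,0,0,0,0],[0.45,0,0,0,0],[0.45,0,0,0,0],[0.5,0,0,0,0],[0.5,0,0,-0.01,0],[0.5,0,0,-0.03,0],[0.5,0,0,-0.06,0],[0.5,0,0,-0.10,0]]'
python3 - <<'E'
from h import *
goal(.567,.38,.25,194)
E
```

```text
clock: 11.55
position: [0.6834, 0.0086, 0.0981]
ee_rot: [0.002, 0.143, 0.99, 0.0]
contact_force: [1.3, -0.3, 4.3]
width: 0.0151
gripper_force: 60.8
clock: 12.55
position: [0.6817, 0.0089, 0.147]
ee_rot: [-0.001, 0.143, 0.99, 0.0]
contact_force: [-0.3, -0.1, 0.5]
width: 0.043
gripper_force: 0.0
t 12.55 pos [0.6817 0.0089 0.147 ] yaw 163.59 -> norm shift [ 0.4299  0.6471 -0.2056] spin -0.0845 tilt 0.06 w 0.043 F [-0.3 -0.1  0.5]
```

```bash
python3 -m creep '[[0.5,0,0,-0.1,0],[1,0.43,0.64,-0.16,-0.0845],[1,0.43,0.64,-0.16,-0.0845],[1,0.43,0.64,-0.16,-0.0845],[1,0.43,0.64,-0.16,-0.0845],[1,0.43,0.64,-0.16,-0.0845],[1,0.43,0.64,-0.16,-0.0845],[1,0.43,0.64,-0.16,-0.0845],[1,0.43,0.64,-0.16,-0.0845],[1,0.43,0.64,-0.16,-0.0845]]';  python3 - <<'E'
from h import *
goal(.5674,.376,.0895,194)
for c,seed,s2 in (("scene",(215,195),(319,245)),("top",(268,170),(175,190))):
    d=eyes.get_image(c); fit(c,d,"medium_pan",seed,.012); fit(c,d,"large_pan",seed); fit(c,d,"small_pan",s2)
    if c=='top': cv2.imwrite('pics/c5.png',cv2.resize(d['frame'][90:220,140:330,::-1],None,fx=4,fy=4,interpolation=cv2.INTER_CUBIC))
E
```

```text
clock: 13.55
position: [0.5642, 0.382, 0.228]
ee_rot: [0.001, -0.125, 0.992, 0.002]
contact_force: [0.8, -0.8, -0.0]
width: 0.0848
gripper_force: 0.0
t 13.55 pos [0.5642 0.382  0.228 ] yaw -165.65 -> norm shift [-0.0026 -0.0141  0.2769] spin 0.001 tilt 0.24 w 0.0848 F [ 0.8 -0.8 -0. ]
scene medium_pan conf 0.61 seederr 7.0 rimctr [0.5747 0.045 ] rms 0.0038 handle yaw -43.1 handle span 0.025 0.171 ctr from handle [0.6002 0.1054] n 224
scene large_pan conf 0.8 seederr 19.4 rimctr [0.5687 0.0466] rms 0.0055 handle yaw 50.1 handle span 0.021 0.196 ctr from handle [ 0.602  -0.0165] n 258
scene small_pan conf 0.85 seederr 16.3 rimctr [0.4507 0.3521] rms 0.0064 handle yaw 14.2 handle span 0.072 0.166 ctr from handle [0.4533 0.3463] n 217
top medium_pan conf 0.67 seederr 11.2 rimctr [0.5664 0.0383] rms 0.0028 handle yaw -18.0 handle span 0.091 0.202 ctr from handle [0.5726 0.044 ] n 147
top large_pan conf 0.66 seederr 12.8 rimctr [0.5641 0.0431] rms 0.0057 handle yaw 33.9 handle span 0.064 0.229 ctr from handle [0.5767 0.0313] n 158
top small_pan conf 0.85 seederr 69.6 rimctr [0.4947 0.59  ] rms 0.0023 handle yaw -138.5 handle span 0.07 0.161 ctr from handle [0.4966 0.593 ] n 136
```

View pics/c5.png

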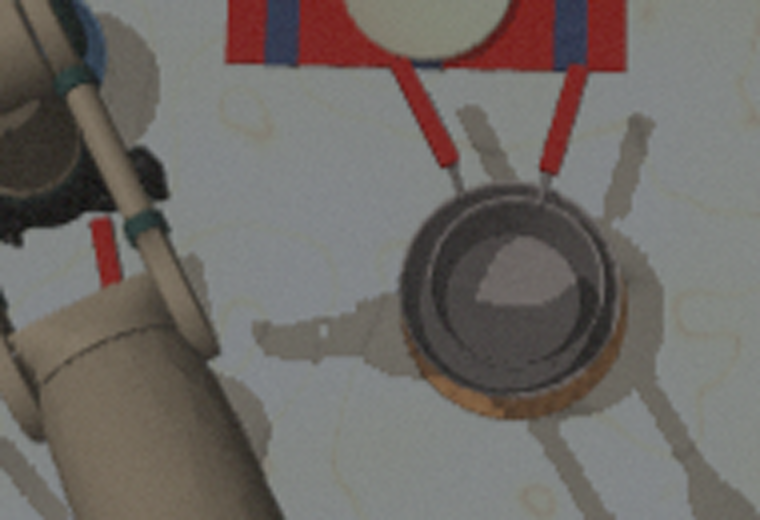

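The medium pan sits in the large one. The large handle is at (425,115) in the crop and the medium handle at (565,120), so the fan is to the right at about 45°. The medium rim centre is at about (0.567, 0.039). Now the small pan.

```bash
python3 -m creep '[[1,-0.003,-0.014,0.05,0.001],[1,-0.003,-0.014,0.12,0.001],[1,-0.003,-0.014,0.18,0.001],[1,-0.003,-0.014,0.23,0.001],[1,-0.003,-0.014,0.26,0.001],[1,-0.003,-0.014,0.277,0.001],[1,-0.003,-0.014,0.277,0.001],[0.5,-0.003,-0.014,0.277,0.001],[0,-0.003,-0.014,0.277,0.001],[0,-0.003,-0.014,0.277,0.001]]' 60; python3 -m creep '[[0,0,0,0,0],[0,0,0,0,0],[0,0,0,0,0],[0,0,0,-0.01,0],[0,0,0,-0.03,0],[0,0,0,-0.06,0],[0,0,0,-0.1,0],[0,0,0,-0.15,0],[0,0,0,-0.2,0],[0,0,0,-0.24,0]]' 60;  python3 -m creep '[[0,0,0,-0.03,0],[0,0,0,-0.06,0],[0,0,0,-0.08,0],[0,0,0,-0.08,0],[0,0,0,-0.08,0]]' 60; python3 - <<'E'
from h import *
a=np.radians(-62); goal(.5665+.12*np.cos(a),.040+.12*np.sin(a),.25,118)
d=eyes.get_image('scene'); cv2.imwrite('pics/c6.png',cv2.resize(d['frame'][130:330,170:400,::-1],None,fx=3,fy=3,interpolation=cv2.INTER_CUBIC))
E
```

```text
clock: 14.95
position: [0.57, 0.3705, 0.0892]
ee_rot: [0.001, -0.119, 0.993, 0.0]
contact_force: [0.4, -0.4, 0.1]
width: 0.0441
gripper_force: 0.0
clock: 15.95
position: [0.5696, 0.3703, 0.2101]
ee_rot: [0.001, -0.119, 0.993, 0.0]
contact_force: [1.2, 0.3, -2.6]
width: 0.0153
gripper_force: 58.0
clock: 16.45
position: [0.5691, 0.37, 0.2476]
ee_rot: [-0.0, -0.119, 0.993, -0.0]
contact_force: [0.4, -0.6, -2.6]
width: 0.0159
gripper_force: 58.0
t 16.45 pos [0.5691 0.37   0.2476] yaw -166.35 -> norm shift [ 0.1014 -0.8727 -0.0046] spin 0.2101 tilt 0.03 w 0.0159 F [ 0.4 -0.6 -2.6]
```

View pics/c6.png

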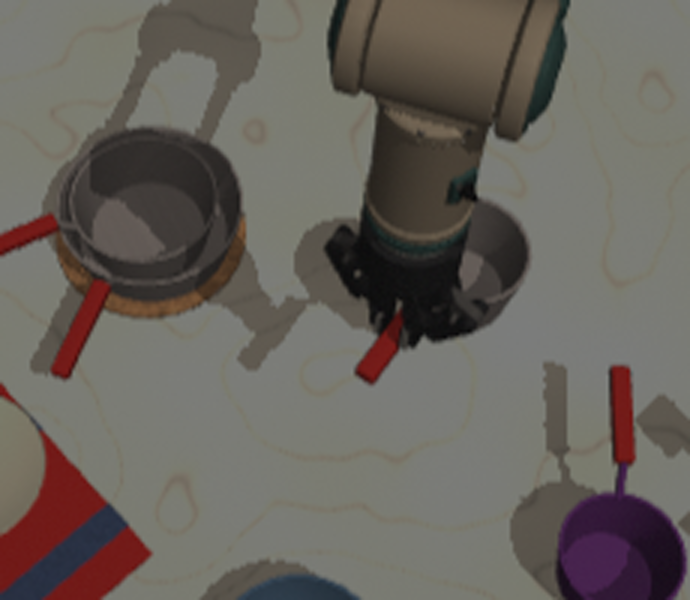

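The crop shows the small pan (rim near (495,265)) held at its handle (385,345), in the air. The nest is undisturbed. Carrying it over.

```bash
python3 -m creep '[[0,0.002,-0.02,0,0.005],[0,0.007,-0.06,0,0.015],[0,0.012,-0.11,0,0.026],[0,0.018,-0.16,0,0.038],[0,0.024,-0.21,0,0.05],[0,0.03,-0.26,0,0.062],[0,0.036,-0.31,0,0.074],[0,0.041,-0.36,0,0.086],[0,0.047,-0.41,0,0.098],[0,0.05,-0.44,0,0.105]]' 60; python3 - <<'E'
from h import *
a=np.radians(-62); goal(.5665+.12*np.cos(a),.040+.12*np.sin(a),.25,118)
E
```

```text
clock: 17.5
position: [0.5966, 0.1478, 0.2472]
ee_rot: [-0.001, 0.212, 0.977, -0.001]
contact_force: [-0.2, 1.3, -2.1]
width: 0.0157
gripper_force: 58.2
t 17.5 pos [0.5966 0.1478 0.2472] yaw 155.58 -> norm shift [-0.2245 -0.3676 -0.0051] spin 0.1044 tilt 0.12 w 0.0157 F [-0.2  1.3 -2.1]
```

```bash
python3 -m creep '[[0,-0.025,-0.042,0,0.012],[0,-0.052,-0.085,0,0.024],[0,-0.08,-0.13,0,0.037],[0,-0.107,-0.175,0,0.05],[0,-0.135,-0.22,0,0.063],[0,-0.16,-0.265,0,0.075],[0,-0.188,-0.31,0,0.087],[0,-0.21,-0.345,0,0.097],[0,-0.222,-0.364,0,0.104],[0,-0.222,-0.364,0,0.104]]' 60; python3 - <<'E'
from h import *
a=np.radians(-62); goal(.5665+.12*np.cos(a),.040+.12*np.sin(a),.1055,118)
f=[]
for c,(u,v) in (("scene",(215,180)),("top",(265,150))):
    d=eyes.get_image(c); f.append(cv2.resize(d['frame'][v-95:v+95,u-65:u+65,::-1],None,fx=3,fy=3,interpolation=cv2.INTER_CUBIC))
cv2.imwrite('pics/c7.png',np.hstack(f))
E
```

```text
clock: 18.5
position: [0.6237, -0.0624, 0.2474]
ee_rot: [-0.0, 0.513, 0.858, -0.0]
contact_force: [1.0, 0.9, -2.3]
width: 0.0154
gripper_force: 58.2
t 18.5 pos [ 0.6237 -0.0624  0.2474] yaw 118.28 -> norm shift [-0.0055 -0.0048  0.2837] spin 0.0008 tilt 0.04 w 0.0154 F [ 1.   0.9 -2.3]
```

View pics/c7.png

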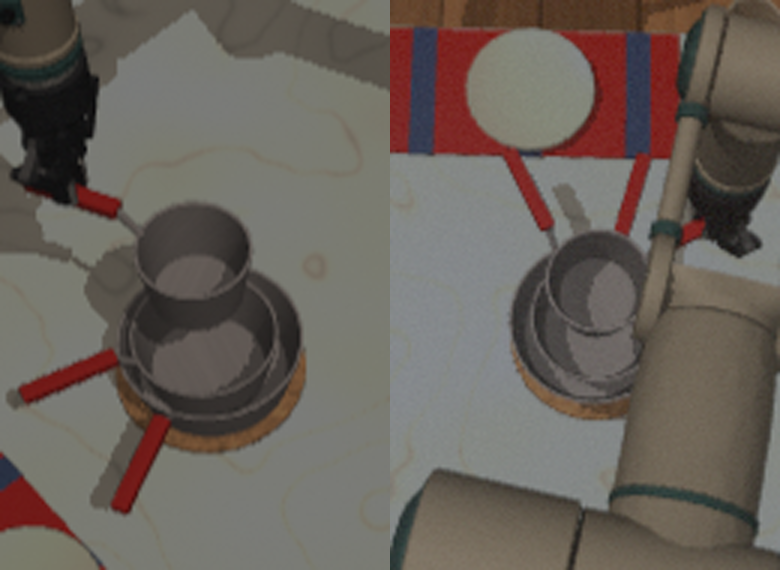

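The small pan hangs nearly level over the nest, and the handles are fanned the same way. In the top crop its rim centre is at about (597,283), which is image pixel (269,149). I'll check its centring at rim height before lowering.

```bash
python3 - <<'E'
from h import *
d=eyes.get_image('top'); print(back(d,[269,149.3],.229), back(d,[269,149.3],.219))
fit('top',d,'small_pan',(269,149),.157)
e=eyes.get_image('scene'); fit('scene',e,'small_pan',(215,168),.157)
E
```

```text
[[0.56321693 0.04535216 0.229     ]] [[0.56592144 0.04489629 0.219     ]]
top small_pan conf 0.58 seederr 2.0 rimctr [0.5664 0.0452] rms 0.0031 handle yaw -92.5 handle span 0.014 0.101 ctr from handle [0.6204 0.0939] n 71
scene small_pan conf 0.84 seederr 3.6 rimctr [0.5769 0.0502] rms 0.0056 handle yaw -64.9 handle span 0.073 0.162 ctr from handle [0.5634 0.0676] n 102
```

```bash
python3 -m creep '[[0,-0.009,-0.005,0.02,0],[0,-0.009,-0.005,0.045,0],[0,-0.009,-0.005,0.07,0],[0,-0.009,-0.005,0.095,0],[0,-0.009,-0.005,0.12,0],[0,-0.009,-0.005,0.14,0],[0,-0.009,-0.005,0.16,0],[0,-0.009,-0.005,0.18,0],[0,-0.009,-0.005,0.195,0],[0,-0.009,-0.005,0.21,0]]' 60;  python3 -m creep '[[0,0,0,0.008,0],[0,0,0,0.016,0],[0,0,0,0.024,0],[0,0,0,0.03,0],[0,0,0,0.036,0],[0,0,0,0.042,0],[0,0,0,0.047,0],[0,0,0,0.05,0],[0,0,0,0.053,0],[0,0,0,0.055,0]]' 60
python3 - <<'E'
from h import *
goal(.6237,-.0674,.1052,118)
E
```

```text
clock: 19.8
position: [0.6238, -0.0662, 0.1424]
ee_rot: [0.0, 0.512, 0.859, 0.0]
contact_force: [0.1, -0.5, -1.2]
width: 0.0155
gripper_force: 58.2
clock: 20.8
position: [0.6237, -0.0662, 0.1153]
ee_rot: [0.0, 0.512, 0.859, 0.0]
contact_force: [0.7, 0.3, -1.5]
width: 0.0155
gripper_force: 58.2
t 20.8 pos [ 0.6237 -0.0662  0.1153] yaw 118.41 -> norm shift [-0.0021 -0.0013  0.0202] spin 0.0011 tilt 0.01 w 0.0155 F [ 0.7  0.3 -1.5]
```

```bash
python3 -m creep '[[0,0,0,0.004,0],[0,0,0,0.008,0],[0,0,0,0.012,0],[0,0,0,0.015,0],[0,0,0,0.018,0],[0,0,0,0.02,0],[0,0,0,0.022,0],[0,0,0,0.022,0]]' 60;  python3 - <<'E'
from h import *
goal(.6237,-.0674,.1052,118)
d=eyes.get_image('scene'); u,v=215,180; cv2.imwrite('pics/c8.png',cv2.resize(d['frame'][v-80:v+80,u-80:u+80,::-1],None,fx=3,fy=3,interpolation=cv2.INTER_CUBIC))
E
```

```text
clock: 21.6
position: [0.6241, -0.0664, 0.1049]
ee_rot: [0.001, 0.512, 0.859, 0.0]
contact_force: [-0.2, -0.9, 0.7]
width: 0.0151
gripper_force: 58.6
t 21.6 pos [ 0.6241 -0.0664  0.1049] yaw 118.41 -> norm shift [-0.0013 -0.0017 -0.0006] spin 0.0011 tilt 0.07 w 0.0151 F [-0.2 -0.9  0.7]
```

View pics/c8.png

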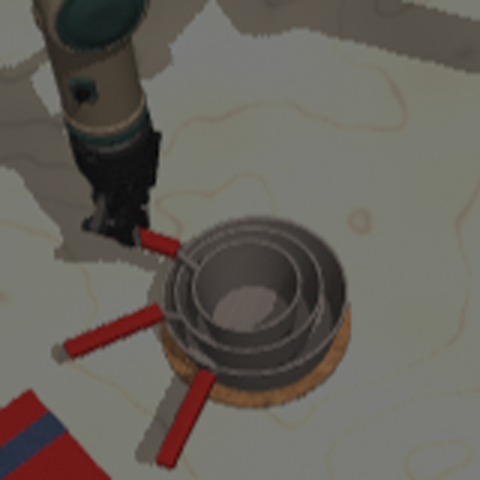

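All three pans are nested and concentric, with the handles fanned at (185,420), (110,330) and (160,245). I'll press slightly, release, lift and check.

```bash
python3 -m creep '[[0,0,0,0.003,0],[0,0,0,0.005,0],[0,0,0,0.005,0]]' 60;  python3 -m creep '[[0.2,0,0,0,0],[0.3,0,0,0,0],[0.4,0,0,0,0],[0.45,0,0,0,0],[0.45,0,0,0,0],[0.5,0,0,0,0],[0.5,0,0,-0.01,0],[0.5,0,0,-0.03,0],[0.5,0,0,-0.06,0],[0.5,0,0,-0.10,0]]'; python3 -m creep '[[0.5,0,0,-0.08,0],[0.5,0,0,-0.16,0],[0.5,0,0.1,-0.24,0],[0.5,0,0.2,-0.26,0],[0.5,0,0.3,-0.26,0],[0.5,-0.1,0.3,-0.26,0],[0.5,-0.2,0.3,-0.26,0],[0.5,-0.3,0.3,-0.26,0],[0.5,-0.3,0.3,-0.26,0]]'
python3 - <<'E'
from h import *
print(manip.get_state()['position'])
f=[]
for c,(u,v) in (("scene",(215,195)),("top",(268,145))):
    d=eyes.get_image(c); f.append(cv2.resize(d['frame'][v-75:v+75,u-65:u+65,::-1],None,fx=3,fy=3,interpolation=cv2.INTER_CUBIC))
cv2.imwrite('pics/c9.png',np.hstack(f))
E
```

```text
clock: 21.95
position: [0.6253, -0.0676, 0.1036]
ee_rot: [0.002, 0.512, 0.859, -0.0]
contact_force: [0.0, -4.1, 6.8]
width: 0.0152
gripper_force: 59.2
clock: 22.95
position: [0.6234, -0.0661, 0.1525]
ee_rot: [-0.001, 0.512, 0.859, -0.0]
contact_force: [0.7, -0.6, -0.5]
width: 0.0424
gripper_force: 0.0
clock: 23.85
position: [0.829, -0.1342, 0.2788]
ee_rot: [0.0, 0.515, 0.857, -0.002]
contact_force: [-0.4, -0.7, -1.2]
width: 0.0426
gripper_force: 0.0
[ 0.828995   -0.13420241  0.27875676]
```

View pics/c9.png

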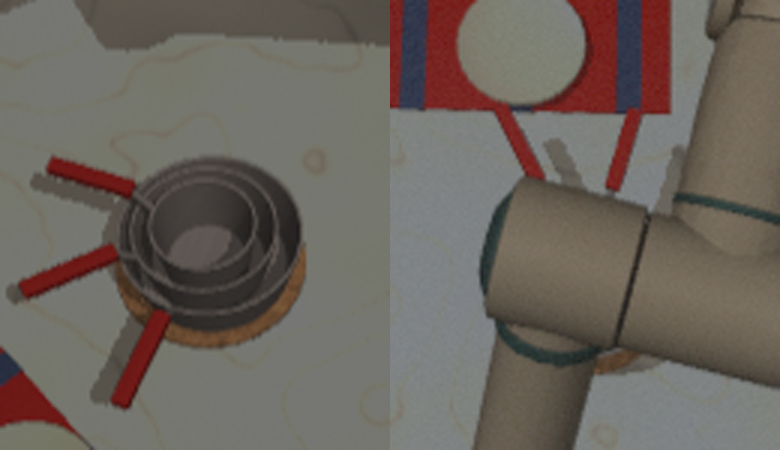

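The nest is seated and the handles are evenly fanned in the scene view: large (140,360), medium (70,270), small (90,177). One quick numeric check of the rims and handle angles, then hand in.

```bash
python3 - <<'E'
from h import *
d=eyes.get_image('scene')
n,lab,st,_=cv2.connectedComponentsWithStats(red(d).astype(np.uint8))
for k in range(1,n):
    ys,xs=np.nonzero(lab==k)
    if st[k,4]>60 and 150<xs.mean()<215 and 165<ys.mean()<260:
        for z in (.098,.106,.114):
            H=back(d,np.c_[xs,ys],z)[:,:2]; mu=H.mean(0); w=np.linalg.svd(H-mu)[2][0]; w*=np.sign(w@(mu-[.567,.042]))
            s=(H-mu)@w; print(mu.round(3),z,'yaw',np.degrees(np.arctan2(w[1],w[0])).round(1),'len',np.ptp(s).round(3))
for n_,px,z in (('small',(203,222),.088),('medium',(204,240),.080),('large',(210,245),.072)):
    print(n_,back(d,[150+px[0]/3,120+px[1]/3],z).round(3))
fit('scene',d,'small_pan',(217,194),.016)
E
```

```text
[ 0.621 -0.075] 0.098 yaw -62.7 len 0.094
[ 0.623 -0.07 ] 0.106 yaw -62.7 len 0.094
[ 0.626 -0.065] 0.114 yaw -62.7 len 0.093
[ 0.703 -0.002] 0.098 yaw -16.0 len 0.098
[0.705 0.002] 0.106 yaw -16.0 len 0.097
[0.707 0.007] 0.114 yaw -16.0 len 0.096
[0.711 0.118] 0.098 yaw 27.6 len 0.105
[0.713 0.122] 0.106 yaw 27.6 len 0.104
[0.715 0.126] 0.114 yaw 27.6 len 0.103
small [[0.569 0.039 0.088]]
medium [[0.579 0.052 0.08 ]]
large [[0.575 0.056 0.072]]
scene small_pan conf 0.56 seederr 3.0 rimctr [0.5747 0.0429] rms 0.0042 handle yaw -62.7 handle span 0.073 0.166 ctr from handle [0.5715 0.0405] n 168
```

```bash
python3 -c "
from rig import manip
print(manip.sign_off())"
```

```text
the job is handed in; nothing more can be done
None
```

The three pans are nested and I've handed the job in (no verdict was returned): in the last images all three sit concentric to within about 5 mm, with the handles fanned to the right at about 28°, -16° and -63°, large to small.

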